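# Foot the visor assembly post in its base box

## Robot

A 6-joint arm with a two-finger parallel gripper is mounted at the origin on the work surface. World frame = base frame: x ahead of the robot, y to its left, z up, the work surface at z = 0. Lengths are in m, angles in rad, forces in N, time in s.
With the tool pointing down it reaches from about 0.35 to 0.975 m from the base axis. Payload 17.4 kg.
Tool frame: the origin (TCP) lies midway between the tips of the shut fingers; the grasp point (between the pads) lies 19 mm behind it; y points along the fingers, x is the direction in which the jaws open and shut, and the axes are right-handed (so a half turn about y gives the same grasp; the last joint's range is limited). The gripper opens to 85 mm and grips with 20 to 120 N. Pads are 22 mm wide; open, the fingers measure 114 mm over their backs; the gripper's body (76 mm by 85 mm) begins 54 mm behind the grasp point. The pads swing forward as they close: fully open they stand 13 mm farther back than shut.
Start: joints at [1.074, 0.116, 1.442, -0, 1.584, -0.038], TCP at [0.299, 0.605, 0.231] pointing down, gripper open.
Joint ranges: [-2.83, 2.83], [-0.83, 2.19], [0.07, 2.5], [-1.14, 4.28], [0.01, 3], [-2.97, 2.97]. Speed limits (rad/s): [1.89, 1.89, 2.22, 3.14, 3.14, 3.14].

## Interface

Orientations are given as a 3x3 rotation matrix whose columns are the frame's x, y, z axes.
In Python, from plant import * gives the robot as it stands. The module is installed in compiled form; this text tells all that it offers.
- The arm moves only by the tool step_arm, never from a script. Its argument "commands" is a list of rows, each an object with "angular": the turn, a rotation vector about the tool's x, y, z in units of 5 degrees (1.0 is 5 degrees), a list of three; "slide": the shift along the tool's x, y, z in units of 50 mm (1.0 is 50 mm), a list of three; "gripper": the closure, from -1 (fully open) to 1 (shut). In form: [{"angular": [ax, ay, az], "slide": [dx, dy, dz], "gripper": gripper}, ...]. A call has 1 to 12 rows; each row is the pose to reach, as a shift and turn from the pose measured when the call began, along the tool's axes at that moment; what a row does not reach only later rows make up. A row lasts 1/10 s, in which the tool goes at most 50 mm and 8.59 degrees, less where a joint would pass 70% of its speed; a pose out of reach is approached as far as the arm can. A call with a gripper value outside its range is refused whole. The fingers move at their own pace and stop on an object; "newtons" is the grip in N (left out, the last holds). Time passes only in rows, so rows that repeat a pose let the fingers close. It gives the time, the measured TCP pose, the force and the opening at its end, in the units of the state.
- state(): the state, without advancing time (a new reading comes with each control period).
- read_camera(name): name is "scene" or "top"; returns (picture, depth): 400x640x3 uint8, red, green, blue; 400x640 float32, m along the optical axis (not along the pixel's ray), 0 where there is no reading.
- camera_model(name): a dict with "intrinsics" (3x3 intrinsics, pixels), "k1" (the pictures are not rectified: a ray, as slopes to the right and down, at radius r is drawn at 1 + k1 r^2 times it, then the intrinsics apply), "eye" and "rotation" of the camera in the world. Camera axes: x right, y down, z forward; pixel columns grow to the right and rows downward; lengths in m; the calibration is good to about 2 mm. A picture is of the moment at which its call begins. camera_model takes no time and is no camera call.
- close_job(): hands the job in, once; it reports no verdict.
The state is a dict: "time": time; "joints": joint angles; "joint_vel": joint speeds; "effort": joint torques, N m; "ee_pos": TCP position; "eef_rot": TCP orientation; "contact_force": force on the tool from outside, world axes, zero at the start; "moment": the same for the moment, N m; "gripper_width": finger opening in m.
Only numpy, scipy, OpenCV 4.12 (cv2) and the standard library are available. Lean on these libraries where they do the work, as an engineer would, in place of code of your own. Each camera call takes 0.05 s, during which the arm holds its last target.

## Task

Set up the visor bench: take the tall post with the one-sided foot and put it in the plywood base box, tilting it so that the long foot goes in through the opening and under the half cover, then stand it upright on the box floor and let go. Set it down rather than dropping it, and leave the short post and the post on the round disc standing where they are.

Things in the scene. Friction and masses are not known exactly. Their poses are not given: they have to be found in the camera images.
- stand_mid (a point): the tall loose post: 190 mm tall with its foot, 0.3 kg, aluminium, section 24 mm (x) by 30 mm (y), black cap. This point is on the post's axis, 95 mm above the underside; z up the post. Steel foot 14 mm thick, 50 mm wide (y), one-sided: from the axis it reaches 110 mm to -x (toe) and 14 mm to +x (heel). It starts standing on the table, toe roughly towards the robot.
- box: fixed plywood box. Origin on the table under the centre of the top opening; z up. Outside: x -160 to 55, y -60 to 60, height 80 mm; walls 10, floor 8 thick. Inside: x -150 to 45, y -50 to 50. A half cover, 6 thick, top at 80, covers x -150 to -45; the opening is x -45 to 45. The 124 mm foot cannot enter level: it enters toe first, tilted 30-40 deg, toe to -x under the cover.
- short_mid (a point): bystander, loose: the same kind of post and one-sided foot as the tall one, but only 110 mm tall. Point on the post's axis, 55 mm above its underside.
- disc_mid (a point): bystander, loose: aluminium post of rectangular section, 24 mm (its x) by 30 mm (its y), with a black cap, 190 mm tall in all, but on a round steel disc foot, 110 mm in diameter and 14 mm thick, centred under the post. Point on the post's axis, 95 mm above its underside.
Things that resemble listed ones, but are neither listed nor needed, are in the scene too. Leave any yellow look-alike of the part that bears stand_mid alone.

How it is judged:
By the outcome, as a careful person would: the job done as asked, in the order asked, and still so for the second after the job is handed in, with the robot touching nothing.
It also fails if it takes over 46 s, if anything falls off the work surface, if the arm or the gripper's body presses on something with over 40 N, if the wrist force passes 120 N, or if a joint passes its speed limit or range.

## Working session

There is one attempt and no reset: what is moved stays moved. The work goes in short steps, Python scripts to look and compute and a tool call to move; the robot and the scene stay as the last step left them, time stands still between calls to the robot, and variables do not carry over. Pictures are saved under pics/ and viewed, and the job is handed in when it is done.

Besides the shell and the picture viewer there is one more tool, called after "Request:" as a command line: name --argument value ..., lists and objects as JSON in quotes. step_arm: Moves the arm, as the interface text tells. Its arguments: {"type":"object","properties":{"commands":{"type":"array","items":{"type":"object","properties":{"angular":{"type":"array","items":{"type":"number"}},"slide":{"type":"array","items":{"type":"number"}},"gripper":{"type":"number"}}}},"newtons":{"type":"number"}},"required":["commands"]}

```bash
mkdir -p pics
cat > h.py <<'E'
from plant import *
import numpy as np, cv2
def grab(n,tag):
    p,d=read_camera(n); np.save(f'pics/{tag}.npy',d); cv2.imwrite(f'pics/{tag}.png',p[:,:,::-1]); return p,d
def pts(n,d,uv):
    m=camera_model(n);K=np.array(m['intrinsics']);k=m['k1']
    uv=np.atleast_2d(np.array(uv,float))
    xd=(uv[:,0]-K[0,2])/K[0,0]; yd=(uv[:,1]-K[1,2])/K[1,1]
    x,y=xd.copy(),yd.copy()
    for _ in range(30):
        r=1+k*(x*x+y*y); x=xd/r;y=yd/r
    z=np.array([d[int(round(v)),int(round(u))] for u,v in uv])
    P=np.stack([x*z,y*z,z],1)
    return P@np.array(m['rotation']).T+np.array(m['eye'])
def proj(n,P):
    m=camera_model(n);K=np.array(m['intrinsics']);k=m['k1']
    c=(np.atleast_2d(P)-np.array(m['eye']))@np.array(m['rotation'])
    x=c[:,0]/c[:,2];y=c[:,1]/c[:,2];r=1+k*(x*x+y*y)
    return np.stack([x*r*K[0,0]+K[0,2],y*r*K[1,1]+K[1,2]],1)
def cloud(n,d):
    v,u=np.mgrid[0:400,0:640]
    P=pts(n,d,np.stack([u.ravel(),v.ravel()],1)).reshape(400,640,3); P[d==0]=np.nan
    return P
E
python3 - <<'E'
from h import *
print(state())
for n in('scene','top'):
    grab(n,n+'0'); m=camera_model(n); print(m)
E
```

```text
{'time': 0.0, 'joints': array([ 1.07418937e+00,  1.16454515e-01,  1.44230390e+00, -7.29487904e-07,
        1.58402299e+00, -3.77823976e-02]), 'joint_vel': array([ 0.00019619,  0.00249573,  0.00074219, -0.00195383, -0.00035371,
       -0.00034983]), 'effort': array([ 2.56610110e-03, -7.31993508e+01, -6.32495499e+01,  2.97822362e-04,
        6.36846264e-03,  8.60342283e-06]), 'ee_pos': array([0.29884921, 0.60499996, 0.23055942]), 'eef_rot': array([[ 4.42894216e-01, -5.65734188e-04, -8.96573697e-01],
       [ 8.96573088e-01, -1.04550409e-03,  4.42894575e-01],
       [-1.18793207e-03, -9.99999293e-01,  4.41743348e-05]]), 'contact_force': array([-0.2736223 ,  0.24924651,  0.77281905]), 'moment': array([-0.01669781,  0.00829944,  0.01662622]), 'gripper_width': 0.08528708940471152}
{'intrinsics': array([[413.42017333,   0.        , 323.26158071],
       [  0.        , 413.42017333, 198.84590289],
       [  0.        ,   0.        ,   1.        ]]), 'k1': -0.11149313758336087, 'eye': array([0.98436283, 0.16061156, 0.94321554]), 'rotation': array([[-0.32860064,  0.8067709 , -0.49106244],
       [ 0.9443873 ,  0.27383124, -0.18206889],
       [-0.01241965, -0.52358109, -0.85188532]])}
{'intrinsics': array([[517.62716689,   0.        , 320.99520921],
       [  0.        , 517.62716689, 201.81528047],
       [  0.        ,   0.        ,   1.        ]]), 'k1': -0.06857415986613724, 'eye': array([ 0.31750726, -0.01571605,  1.12388769]), 'rotation': array([[-2.52283492e-02, -9.79919115e-01,  1.97792970e-01],
       [-9.99681608e-01,  2.48208578e-02, -4.53951278e-03],
       [-4.61035844e-04, -1.97844519e-01, -9.80233306e-01]])}
```

```bash
ls pics
```

```text
scene0.npy
scene0.png
top0.npy
top0.png
```

View pics/scene0.png

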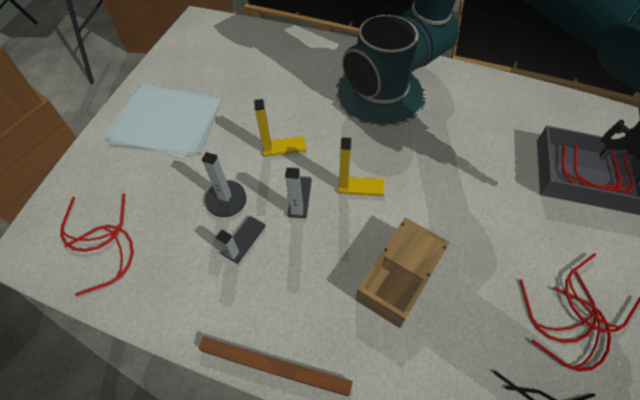

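View pics/top0.png

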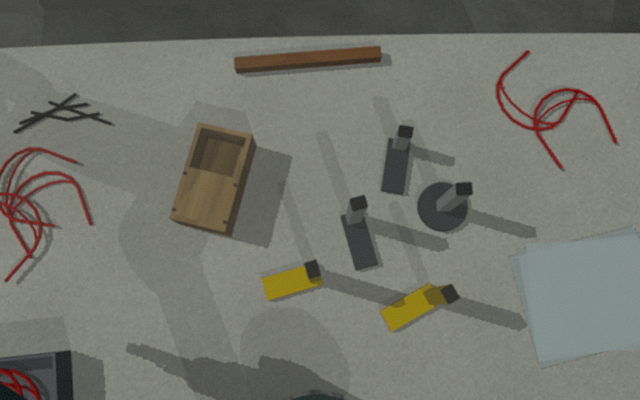

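The top view shows two grey posts with feet: one with its cap at (357,203) and one at (405,131). The disc post's cap is at (463,188), the box is near (213,180), and there are two yellow look-alikes. Next I'll measure heights and poses.

Run:
```python
from h import *
p=cv2.imread('pics/top0.png')
cv2.imwrite('pics/topA.png',cv2.resize(p[120:280,330:490],None,fx=3.7,fy=3.7,interpolation=cv2.INTER_CUBIC))
cv2.imwrite('pics/topB.png',cv2.resize(p[110:250,150:290],None,fx=4.2,fy=4.2,interpolation=cv2.INTER_CUBIC))
d=np.load('pics/top0.npy'); C=cloud('top',d)
ds=np.load('pics/scene0.npy'); S=cloud('scene',ds)
for nm,u,v in(('a',357,203),('b',405,131),('disc',463,188)):
    w=C[v-3:v+4,u-3:u+4].reshape(-1,3); print(nm,np.nanmedian(w,0))
for nm,u,v in(('a',292,173),('b',225,236),('disc',210,157)):
    w=S[v-2:v+3,u-2:u+3].reshape(-1,3); print('s',nm,np.nanmedian(w,0))
# box top points
Z=C[:,:,2]
m=np.zeros((400,640),bool); m[110:250,150:275]=1
m&=(abs(Z-.08)<.006)
v,u=np.nonzero(m); P=C[m]; print(len(P),P[:,2].mean())
r=cv2.minAreaRect(P[:,:2].astype(np.float32)); print(r,cv2.boxPoints(r))
# foot a
for nm,(u0,u1,v0,v1) in dict(a=(335,385,190,275),b=(375,415,125,200)).items():
    m=np.zeros((400,640),bool); m[v0:v1,u0:u1]=1
    m&=(Z>.008)&(Z<.02)
    P=C[m]; r=cv2.minAreaRect(P[:,:2].astype(np.float32)); print(nm,len(P),P[:,2].mean(),r,cv2.boxPoints(r).round(3).tolist())
    m=np.zeros((400,640),bool); m[v0-10:v1,u0:u1]=1
    m&=Z>(.18 if nm=='a' else .1); P=C[m]; print(' cap',len(P),P.mean(0),cv2.minAreaRect(P[:,:2].astype(np.float32)))
```

```text
a [ 0.50197668 -0.0861905   0.18971233]
b [ 0.66685688 -0.19744219  0.10933452]
disc [ 0.5256423  -0.28500496  0.18962753]
s a [ 0.50864713 -0.08881643  0.19021179]
s b [ 0.66887638 -0.19532759  0.1109479 ]
s disc [ 0.52757654 -0.28526177  0.19032597]
3943 0.07988363897335274
((0.5910272002220154, 0.20792484283447266), (0.12294962257146835, 0.2172728329896927), 74.67743682861328) [[0.47000754 0.17734274]
 [0.6795571  0.11992776]
 [0.71204686 0.23850694]
 [0.5024973  0.29592192]]
a 1140 0.013599647376678271 ((0.48256438970565796, -0.10293450951576233), (0.09035421907901764, 0.18018588423728943), 81.7690200805664) [[0.3869999945163727, -0.13500000536441803], [0.5649999976158142, -0.16099999845027924], [0.578000009059906, -0.07100000232458115], [0.4000000059604645, -0.04500000178813934]]
 cap 224 [ 0.50329335 -0.08768898  0.18902634] ((0.5039727687835693, -0.08797790110111237), (0.024670299142599106, 0.03001556172966957), 12.691398620605469)
b 1071 0.01364669523497439 ((0.6210925579071045, -0.1883365511894226), (0.05077551305294037, 0.12526389956474304), 78.97731018066406) [[0.5550000071525574, -0.20100000500679016], [0.6779999732971191, -0.22499999403953552], [0.6869999766349792, -0.17499999701976776], [0.5640000104904175, -0.1509999930858612]]
 cap 174 [ 0.66604771 -0.19727634  0.10889872] ((0.6672690510749817, -0.19790612161159515), (0.029934825375676155, 0.02591264434158802), 77.78135681152344)
```

View pics/topA.png

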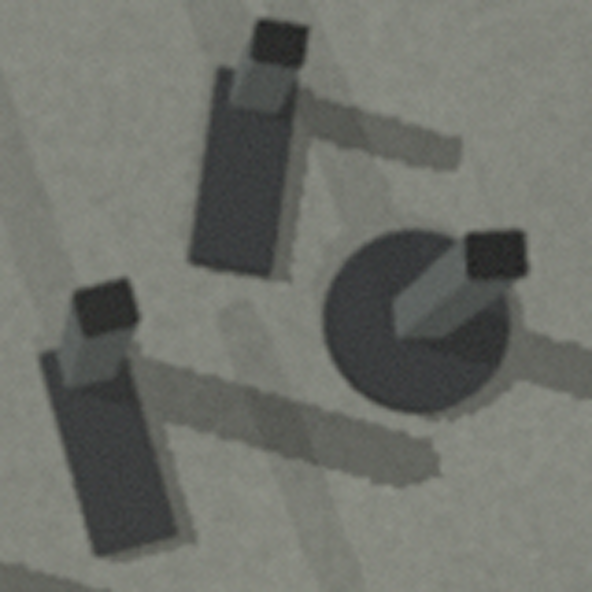

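View pics/topB.png

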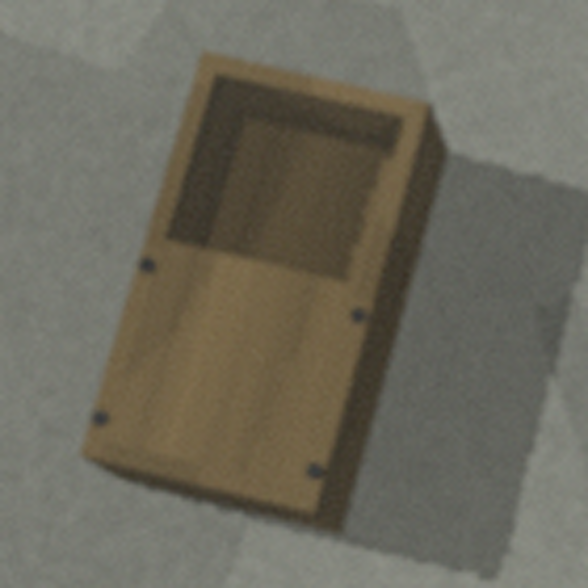

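```bash
cat > plan2.py <<'E'
import numpy as np
from scipy.optimize import differential_evolution as DE
# 2D in box frame (mm). post pose: foot-underside axis point (x,z), tilt t deg (toe down, top toward -x)
def rects(): return [(-160,-150,-50,80),(45,55,-50,80),(-160,55,-50,8),(-150,-45,74,80)]
def body():
    P=[]
    for a,b,c,d in[(-110,14,0,14),(-12,12,14,190),(-57,57,150,190)]:
        xs=np.linspace(a,b,max(2,int((b-a)/4)+1)); zs=np.linspace(c,d,max(2,int((d-c)/4)+1))
        P+=[(x,c) for x in xs]+[(x,d) for x in xs]+[(a,z) for z in zs]+[(b,z) for z in zs]
    return np.array(P,float)
B=body()
def place(q):
    x,z,t=q; t=np.radians(t); X=B[:,0];Z=B[:,1]
    # top leans to -x: z-axis=(-sin,cos); x-axis=(cos,sin)
    return np.stack([x+X*np.cos(t)-Z*np.sin(t), z+X*np.sin(t)+Z*np.cos(t)],1)
def clear(q):
    P=place(q);m=1e9
    for a,b,c,d in rects():
        dx=np.maximum(a-P[:,0],P[:,0]-b);dz=np.maximum(c-P[:,1],P[:,1]-d)
        o=np.hypot(np.maximum(dx,0),np.maximum(dz,0)); i=np.minimum(np.maximum(dx,dz),0)
        m=min(m,(o+i).min())
    return m
def path(W,n=8):
    W=np.array(W);return np.concatenate([W[i]+(W[i+1]-W[i])*np.linspace(0,1,n,endpoint=(i==len(W)-2))[:,None] for i in range(len(W)-1)])
if __name__=='__main__':
    end=(0,9,0)
    def mk(v): 
        n=4; w=v[:3*n].reshape(n,3); return [(w[0][0],220,w[0][2])]+[tuple(r) for r in w]+[(v[12],20,0)]
    def cost(v):
        Q=path(mk(v),6); c=np.array([clear(q) for q in Q]); L=np.abs(np.diff(Q,axis=0)).sum()
        return -min(c.min(),12)*10-np.minimum(c,15).mean()+L*.01
    bd=[(0,120),(60,200),(20,45)]+[(-20,90),(20,140),(20,45)]+[(-20,60),(15,90),(10,45)]+[(-20,50),(15,60),(0,35)]+[(-20,20)]
    r=DE(cost,bd,maxiter=250,popsize=8,seed=1,workers=1,polish=False)
    for w in mk(r.x): print(np.round(w,1),round(clear(w),1))
    print(min(clear(q) for q in path(mk(r.x),20)))
E
timeout 500 python3 plan2.py
python3 - <<'E'
from h import *
p=cv2.imread('pics/top0.png'); d=np.load('pics/top0.npy'); C=cloud('top',d);Z=C[:,:,2]
g=p.max(2)
for nm,(u0,u1,v0,v1) in dict(a=(335,385,190,275)).items():
    m=np.zeros((400,640),bool); m[v0:v1,u0:u1]=1
    m&=(Z>.01)&(Z<.018)
    m=cv2.morphologyEx(m.astype(np.uint8),cv2.MORPH_OPEN,np.ones((5,5)))>0
    n,l,s,c=cv2.connectedComponentsWithStats(m.astype(np.uint8)); k=1+np.argmax(s[1:,4]); P=C[l==k]
    r=cv2.minAreaRect(P[:,:2].astype(np.float32)); print(nm,len(P),r,cv2.boxPoints(r).round(4).tolist())
m=np.zeros((400,640),bool); m[240:330,250:480]=1; 
P=C[m&(Z>.03)]; print('yellow range',P.min(0),P.max(0))
for a in [(313,268),(450,293)]:
    print(C[a[1],a[0]])
S=cloud('scene',np.load('pics/scene0.npy'))
for nm,(u0,u1,v0,v1) in dict(a=(280,320,160,225)).items():
  z=S[:,:,2]; m=np.zeros((400,640),bool); m[v0:v1,u0:u1]=1
  P=S[m&(z>.18)]; print(len(P),P.mean(0),cv2.minAreaRect(P[:,:2].astype(np.float32)))
  P=S[m&(z>.05)&(z<.17)]; print('shaft',np.nanpercentile(P,[2,50,98],axis=0).round(3).tolist())
  m=(m&(z>.01)&(z<.018)).astype(np.uint8); m=cv2.morphologyEx(m,cv2.MORPH_OPEN,np.ones((3,3)))>0
  P=S[m]; r=cv2.minAreaRect(P[:,:2].astype(np.float32)); print(len(P),r,cv2.boxPoints(r).round(4).tolist())
z=S[:,:,2]; m=np.zeros((400,640),bool); m[215:330,350:455]=1; m&=abs(z-.08)<.004
P=S[m]; r=cv2.minAreaRect(P[:,:2].astype(np.float32)); print('box scene',r)
E
wait
```

```text
a 591 ((0.44483983516693115, -0.10160316526889801), (0.0985470786690712, 0.04923711344599724), 14.96815013885498) [[0.39089998602867126, -0.09049999713897705], [0.4036000072956085, -0.13809999823570251], [0.49880000948905945, -0.11270000040531158], [0.4860999882221222, -0.06509999930858612]]
yellow range [ 0.31442991 -0.26289211  0.03011545] [0.40134864 0.01179501 0.19487202]
[ 0.38511847 -0.00261469  0.1893117 ]
[ 0.33383791 -0.24696697  0.18800203]
152 [ 0.50665658 -0.08956844  0.18930422] ((0.5050910115242004, -0.0903799831867218), (0.024798939004540443, 0.030095957219600677), 14.42492961883545)
shaft [[0.494, -0.102, 0.052], [0.515, -0.086, 0.115], [0.519, -0.074, 0.167]]
281 ((0.4579484462738037, -0.10165868699550629), (0.1260381042957306, 0.049940235912799835), 13.740302085876465) [[0.39079999923706055, -0.09239999949932098], [0.4027000069618225, -0.14090000092983246], [0.5250999927520752, -0.11089999973773956], [0.5131999850273132, -0.06239999830722809]]
box scene ((0.5911777019500732, 0.2058674395084381), (0.12113962322473526, 0.21847034990787506), 75.43289184570312)
[ 68.2 220.   34.1] 81.4
[ 68.2 188.4  34.1] 51.7
[ 73.9 125.5  37.5] 18.5
[22.1 86.5 35.9] 14.1
[11.3 50.6 10.9] 19.7
[11.5 20.   0. ] 12.0
12.0
```

```bash
cat > go.py <<'E'
from h import *
from scipy.spatial.transform import Rotation as R
BO=np.array([.6417,.1934,0]); BY=np.radians(-15.)
def down(yaw,tilt=0):
    # post frame yaw, then tilt toe-down (top to -x): rotation about post y by -tilt ; tool x=post x, tool y=-post z
    Rp=R.from_euler('ZY',[yaw,-tilt],degrees=True).as_matrix()
    return np.stack([Rp[:,0],-Rp[:,2],Rp[:,1]],1)
def cmd(p,Rt,s=None):
    s=s or state(); R0=np.array(s['eef_rot'])
    sl=R0.T@(np.array(p)-s['ee_pos'])/.05
    an=np.degrees(R.from_matrix(R0.T@Rt).as_rotvec())/5
    return an.round(3).tolist(),sl.round(3).tolist()
E
python3 - <<'E'
from go import *
print(cmd([.504,-.0885,.26],down(14)))
E
```

```text
([0.005, 9.943, -0.011], [-10.62, -0.576, -9.821])
```

Request:
step_arm --commands '[{"angular":[0,0.5,0],"slide":[-0.3,-0.3,-0.3],"gripper":-1},{"angular":[0,1.2,0],"slide":[-1,-0.58,-0.9],"gripper":-1},{"angular":[0,2.2,0],"slide":[-2,-0.58,-1.8],"gripper":-1},{"angular":[0,3.2,0],"slide":[-3,-0.58,-2.7],"gripper":-1},{"angular":[0,4.2,0],"slide":[-4,-0.58,-3.6],"gripper":-1},{"angular":[0,5.2,0],"slide":[-5,-0.58,-4.5],"gripper":-1},{"angular":[0,6.2,0],"slide":[-6,-0.58,-5.4],"gripper":-1},{"angular":[0,7.2,0],"slide":[-7,-0.58,-6.4],"gripper":-1},{"angular":[0,8.2,0],"slide":[-8,-0.58,-7.3],"gripper":-1},{"angular":[0,9.2,0],"slide":[-9,-0.58,-8.3],"gripper":-1},{"angular":[0,9.8,0],"slide":[-9.9,-0.58,-9.2],"gripper":-1},{"angular":[0,9.94,0],"slide":[-10.4,-0.58,-9.6],"gripper":-1}]'

```text
time: 1.3
ee_pos: [0.4582, 0.0587, 0.26]
eef_rot: [[0.971, -0.0, -0.24], [0.24, -0.001, 0.971], [-0.0, -1.0, -0.001]]
contact_force: [1.4, 0.6, -0.5]
gripper_width: 0.0856
```

Run:
```python
from go import *
print(state()['time'],state()['ee_pos'],state()['joints'],cmd([.504,-.0885,.26],down(14)))
```

```text
1.3 [0.45823817 0.05865696 0.26003621] [ 7.26209796e-02 -3.64859941e-01  1.83283690e+00 -8.54060752e-04
  1.67383310e+00 -1.69997418e-01] ([0.009, -0.021, -0.004], [0.182, 0.003, -3.077])
```

Request:
step_arm --commands '[{"angular":[0,0,0],"slide":[0.05,0,-0.8],"gripper":-1},{"angular":[0,0,0],"slide":[0.1,0,-1.7],"gripper":-1},{"angular":[0,0,0],"slide":[0.18,0,-2.5],"gripper":-1},{"angular":[0,-0.02,0],"slide":[0.18,0,-2.95],"gripper":-1},{"angular":[0,-0.02,0],"slide":[0.18,0,-3.08],"gripper":-1},{"angular":[0,-0.02,0],"slide":[0.18,0,-3.08],"gripper":-1}]'

```text
time: 1.9
ee_pos: [0.5039, -0.089, 0.2598]
eef_rot: [[0.971, -0.001, -0.241], [0.241, -0.001, 0.971], [-0.001, -1.0, -0.0]]
contact_force: [-1.1, -0.5, 1.0]
gripper_width: 0.0855
```

Run:
```python
from go import *
grab('top','top1');grab('scene','scene1')
p=cv2.imread('pics/top1.png');cv2.imwrite('pics/top1c.png',cv2.resize(p[120:300,270:450],None,fx=3.3,fy=3.3))
p=cv2.imread('pics/scene1.png');cv2.imwrite('pics/scene1c.png',cv2.resize(p[90:250,220:380],None,fx=3.7,fy=3.7))
print(state()['time'],state()['ee_pos'],cmd([.504,-.0885,.146],down(14)))
```

```text
2.0 [ 0.5037654  -0.08788741  0.26011611] ([0.006, 0.004, -0.005], [0.003, 2.282, -0.012])
```

View pics/scene1c.png

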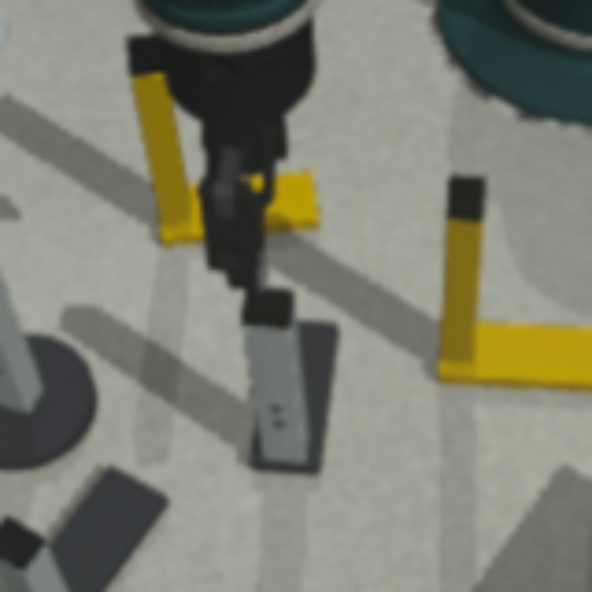

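View pics/top1c.png

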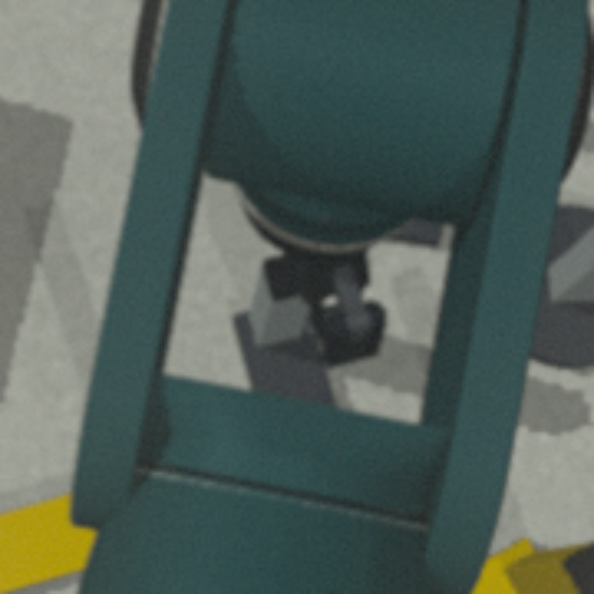

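Request:
step_arm --commands '[{"angular":[0,0,0],"slide":[0,0.5,-0.01],"gripper":-1},{"angular":[0,0,0],"slide":[0,1.1,-0.01],"gripper":-1},{"angular":[0,0,0],"slide":[0,1.7,-0.01],"gripper":-1},{"angular":[0,0,0],"slide":[0,2.1,-0.01],"gripper":-1},{"angular":[0,0,0],"slide":[0,2.28,-0.01],"gripper":-1},{"angular":[0,0,0],"slide":[0,2.28,-0.01],"gripper":-1}]'

```text
time: 2.6
ee_pos: [0.5035, -0.0875, 0.1455]
eef_rot: [[0.97, -0.001, -0.243], [0.243, -0.0, 0.97], [-0.001, -1.0, 0.0]]
contact_force: [-0.5, 0.1, 0.1]
gripper_width: 0.0855
```

Run:
```python
from go import *
grab('scene','scene2')
p=cv2.imread('pics/scene2.png');cv2.imwrite('pics/scene2c.png',cv2.resize(p[110:230,240:360],None,fx=4.5,fy=4.5))
s=state();print(s['time'],s['ee_pos'],s['contact_force'],cmd([.504,-.0885,.146],down(14)))
```

```text
2.65 [ 0.50394205 -0.08777503  0.14669412] [0.42774596 0.16136792 0.66174815] ([0.007, 0.015, -0.002], [-0.002, 0.014, -0.014])
```

View pics/scene2c.png

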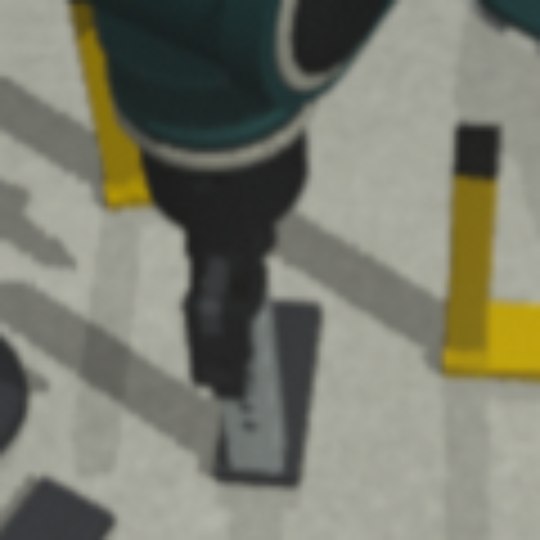

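The open fingers straddle the post, with the near finger in front of it at (230,330) in the crop. There is no contact force, so I'll close.

Request:
step_arm --commands '[{"angular":[0,0,0],"slide":[0,0,0],"gripper":1},{"angular":[0,0,0],"slide":[0,0,0],"gripper":1},{"angular":[0,0,0],"slide":[0,0,0],"gripper":1},{"angular":[0,0,0],"slide":[0,0,0],"gripper":1},{"angular":[0,0,0],"slide":[0,0,0],"gripper":1},{"angular":[0,0,0],"slide":[0,0,0],"gripper":1},{"angular":[0,0,0],"slide":[0,0,0],"gripper":1},{"angular":[0,0,0],"slide":[0,0,0],"gripper":1}]' --newtons 80

```text
time: 3.45
ee_pos: [0.504, -0.0879, 0.1472]
eef_rot: [[0.97, 0.0, -0.243], [0.243, -0.001, 0.97], [0.0, -1.0, -0.001]]
contact_force: [-1.5, -0.9, 5.1]
gripper_width: 0.0235
```

Run:
```python
from go import *
s=state();print(s['time'],s['ee_pos'],s['contact_force'],s['gripper_width'],s['eef_rot'])
```

```text
3.45 [ 0.50403036 -0.08794491  0.14718995] [-1.49480223 -0.94519062  5.10286018] 0.023454286538552277 [[ 9.70021591e-01  4.29531598e-04 -2.43018370e-01]
 [ 2.43018672e-01 -9.11001118e-04  9.70021183e-01]
 [ 1.95264742e-04 -9.99999493e-01 -9.88074953e-04]]
```

Request:
step_arm --commands '[{"angular":[0,0,0],"slide":[0,-0.1,0],"gripper":1},{"angular":[0,0,0],"slide":[0,-0.3,0],"gripper":1},{"angular":[0,0,0],"slide":[0,-0.6,0],"gripper":1},{"angular":[0,0,0],"slide":[0,-1.0,0],"gripper":1},{"angular":[0,0,0],"slide":[0,-1.5,0],"gripper":1},{"angular":[0,0,0],"slide":[0,-2.1,0],"gripper":1},{"angular":[0,0,0],"slide":[0,-2.7,0],"gripper":1},{"angular":[0,0,0],"slide":[0,-3.3,0],"gripper":1},{"angular":[0,0,0],"slide":[0,-3.8,0],"gripper":1},{"angular":[0,0,0],"slide":[0,-4.2,0],"gripper":1},{"angular":[0,0,0],"slide":[0,-4.3,0],"gripper":1},{"angular":[0,0,0],"slide":[0,-4.3,0],"gripper":1}]'

```text
time: 4.65
ee_pos: [0.504, -0.0877, 0.363]
eef_rot: [[0.97, 0.002, -0.243], [0.243, -0.001, 0.97], [0.001, -1.0, -0.002]]
contact_force: [-0.4, -0.1, -3.8]
gripper_width: 0.023
```

```bash
cat >> go.py <<'E'
H=.147  # TCP height above underside along post axis
def tcp(q,yaw=-15.,y=0.):
    # q: box-frame x,z (mm) of underside axis point, tilt deg
    c,s=np.cos(BY),np.sin(BY); x=q[0]/1e3
    Rt=down(yaw,q[2])
    u=BO+np.array([c*x-s*y,s*x+c*y,q[1]/1e3])
    return u-Rt[:,1]*H,Rt
E
python3 - <<'E'
from go import *
grab('scene','scene3');grab('top','top3')
s=state();print(s['time'],s['ee_pos'],s['contact_force'],s['gripper_width'])
print(cmd(*tcp((70,213,0))),tcp((70,213,0))[0])
E
```

```text
4.75 [ 0.50378895 -0.08769749  0.36122712] [-0.54565453 -0.99358592 -4.35344284] 0.02293959929072202
([0.007, 5.813, -0.008], [5.265, 0.019, 4.103]) [0.70931481 0.17528267 0.36      ]
```

View pics/scene3.png

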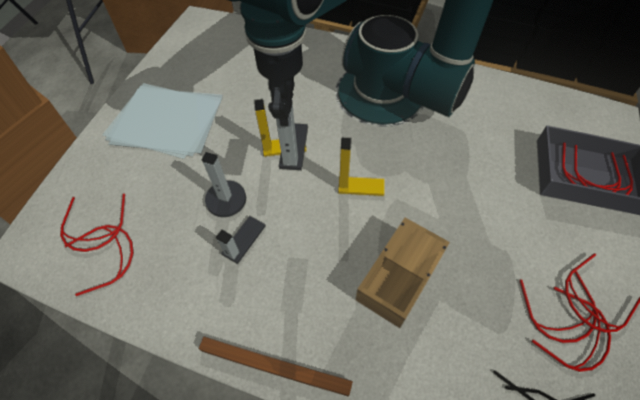

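Request:
step_arm --commands '[{"angular":[0,0.2,0],"slide":[0.15,0,0.12],"gripper":1},{"angular":[0,0.6,0],"slide":[0.5,0,0.4],"gripper":1},{"angular":[0,1.1,0],"slide":[1.0,0,0.8],"gripper":1},{"angular":[0,1.7,0],"slide":[1.55,0,1.2],"gripper":1},{"angular":[0,2.3,0],"slide":[2.1,0,1.65],"gripper":1},{"angular":[0,2.9,0],"slide":[2.65,0,2.1],"gripper":1},{"angular":[0,3.5,0],"slide":[3.2,0,2.5],"gripper":1},{"angular":[0,4.1,0],"slide":[3.75,0,2.9],"gripper":1},{"angular":[0,4.7,0],"slide":[4.3,0,3.35],"gripper":1},{"angular":[0,5.3,0],"slide":[4.8,0,3.75],"gripper":1},{"angular":[0,5.7,0],"slide":[5.15,0,4.0],"gripper":1},{"angular":[0,5.81,0],"slide":[5.27,0.02,4.1],"gripper":1}]'

```text
time: 5.95
ee_pos: [0.7103, 0.1768, 0.3574]
eef_rot: [[0.966, -0.004, 0.258], [-0.258, -0.001, 0.966], [-0.003, -1.0, -0.002]]
contact_force: [-0.6, -1.1, -3.5]
gripper_width: 0.023
```

Run:
```python
from go import *
s=state();print(s['time'],s['ee_pos'],s['contact_force'],s['gripper_width'],s['joints'])
print(cmd(*tcp((70,170,36))),tcp((70,170,36)))
```

```text
5.95 [0.7103089  0.17680435 0.35736552] [-0.61168607 -1.06699357 -3.53759133] 0.02301378706398238 [ 2.09225682e-01  2.42120204e-01  1.09704708e+00 -2.99424862e-04
  1.80621449e+00  4.70554829e-01]
([0.02, 0.012, -7.237], [-1.735, 1.375, -0.031]) (array([0.62585454, 0.19764578, 0.2889255 ]), array([[ 0.78145041,  0.56775696,  0.25881905],
       [-0.20938901, -0.15213002,  0.96592583],
       [ 0.58778525, -0.80901699,  0.        ]]))
```

Request:
step_arm --commands '[{"angular":[0,0,-0.3],"slide":[-0.07,0.05,0],"gripper":1},{"angular":[0,0,-0.9],"slide":[-0.2,0.1,0],"gripper":1},{"angular":[0,0,-1.6],"slide":[-0.38,0.2,0],"gripper":1},{"angular":[0,0,-2.4],"slide":[-0.58,0.3,0],"gripper":1},{"angular":[0,0,-3.2],"slide":[-0.77,0.4,0],"gripper":1},{"angular":[0,0,-4.0],"slide":[-0.96,0.55,0],"gripper":1},{"angular":[0,0,-4.8],"slide":[-1.15,0.7,0],"gripper":1},{"angular":[0,0,-5.6],"slide":[-1.35,0.9,-0.01],"gripper":1},{"angular":[0.01,0.01,-6.4],"slide":[-1.55,1.1,-0.02],"gripper":1},{"angular":[0.02,0.01,-7.0],"slide":[-1.68,1.3,-0.03],"gripper":1},{"angular":[0.02,0.01,-7.24],"slide":[-1.73,1.37,-0.03],"gripper":1},{"angular":[0.02,0.01,-7.24],"slide":[-1.73,1.37,-0.03],"gripper":1}]'

```text
time: 7.15
ee_pos: [0.6252, 0.1974, 0.288]
eef_rot: [[0.783, 0.566, 0.258], [-0.208, -0.153, 0.966], [0.587, -0.81, -0.001]]
contact_force: [-0.0, -0.5, -3.5]
gripper_width: 0.023
```

Run:
```python
from go import *
grab('scene','scene4');grab('top','top4')
for n,a in(('scene',(200,340,330,470)),('top',(110,250,150,290))):
    p=cv2.imread(f'pics/{n}4.png');cv2.imwrite(f'pics/{n}4c.png',cv2.resize(p[a[0]-60:a[1],a[2]:a[3]+40],None,fx=2.9,fy=2.9))
s=state();print(s['time'],s['ee_pos'],s['contact_force'],s['gripper_width'])
print(cmd(*tcp((70,170,36))))
```

```text
7.25 [0.62635054 0.19741915 0.28964015] [-0.22478534  0.06918018 -3.96929735] 0.02294949819848539
([0.001, 0.0, -0.006], [-0.017, 0.005, 0.002])
```

View pics/scene4c.png

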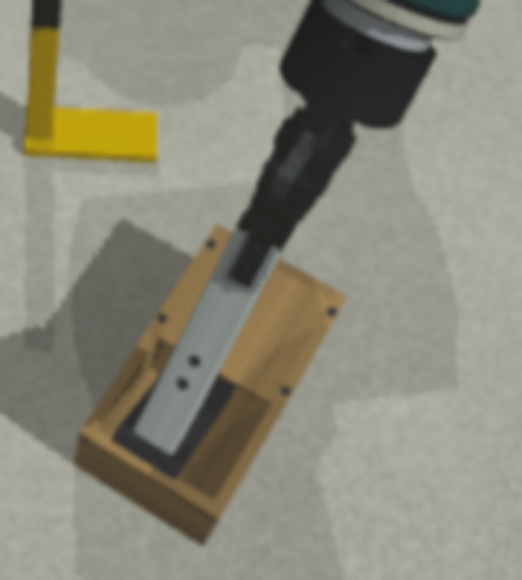

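View pics/top4c.png

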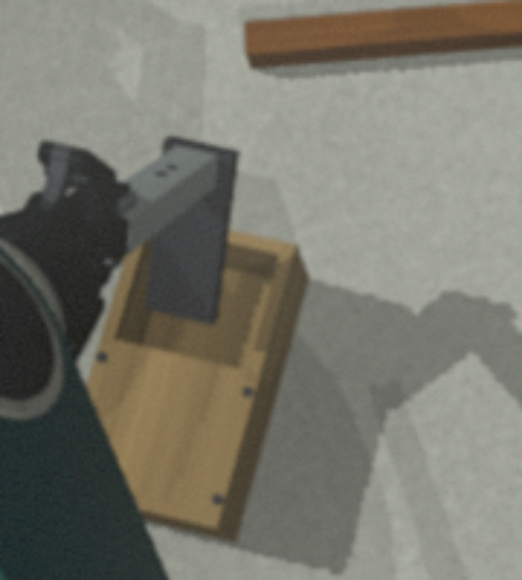

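Tilted over the opening. I'll check the actual foot pose in the hand against the box using depth.

```bash
cat > foot.py <<'E'
from go import *
def chk(tag,q,roi=None):
    C=cloud('top',np.load(f'pics/{tag}.npy')); s=state()
    Rt=np.array(s['eef_rot']); Rp=np.stack([Rt[:,0],Rt[:,2],-Rt[:,1]],1)
    u=np.array(s['ee_pos'])-Rp[:,2]*H
    L=(C-u)@Rp  # in assumed post frame
    m=(abs(L[:,:,2]-.014)<.007)&(L[:,:,0]>-.14)&(L[:,:,0]<.03)&(abs(L[:,:,1])<.045)
    m=cv2.morphologyEx(m.astype(np.uint8),cv2.MORPH_OPEN,np.ones((3,3)))>0
    P=L[m]; print(len(P),'min/max',np.percentile(P,[1,99],axis=0).round(4).tolist())
    A=np.c_[P[:,:2],np.ones(len(P))]; k=np.linalg.lstsq(A,P[:,2],rcond=None)[0]; print('plane slopes deg',np.degrees(k[:2]),k[2])
    r=cv2.minAreaRect(P[:,:2].astype(np.float32)); print(r)
    c,sn=np.cos(BY),np.sin(BY); W=C[m]-BO; W=W@np.array([[c,-sn,0],[sn,c,0],[0,0,1]])
    print('box frame',np.percentile(W,[1,50,99],axis=0).round(4).tolist())
E
python3 - <<'E'
from foot import *
chk('top4',None)
E
```

```text
1088 min/max [[-0.1092, -0.0261, 0.0084], [0.0123, 0.0232, 0.0188]]
plane slopes deg [-0.08996302  1.12618811] 0.013696242603406754
((-0.048577822744846344, -0.0010236967355012894), (0.05098162591457367, 0.12404318153858185), 89.61510467529297)
box frame [[-0.0255, -0.0262, 0.1166], [0.0123, -0.007, 0.1455], [0.0739, 0.0231, 0.1899]]
```

Run:
```python
from go import *
from plan2 import path,clear
s=state()
W=[(70,170,36),(73,126,37.5),(22,86.5,36)]
for q in path(W,6): print(q.round(1),round(clear(q),1),cmd(*tcp(q),s))
```

```text
[ 70. 170.  36.] 36.3 ([0.001, 0.0, -0.006], [-0.017, 0.005, 0.002])
[ 70.5 162.7  36.2] 32.1 ([0.001, 0.0, -0.056], [-0.108, 0.13, 0.002])
[ 71.  155.3  36.5] 28.1 ([0.001, 0.0, -0.106], [-0.199, 0.255, 0.002])
[ 71.5 148.   36.8] 24.1 ([0.001, 0.0, -0.156], [-0.29, 0.379, 0.002])
[ 72.  140.7  37. ] 21.5 ([0.001, 0.0, -0.206], [-0.381, 0.504, 0.002])
[ 72.5 133.3  37.2] 21.5 ([0.001, 0.0, -0.256], [-0.472, 0.629, 0.002])
[ 73.  126.   37.5] 19.5 ([0.001, 0.0, -0.306], [-0.562, 0.754, 0.002])
[ 62.8 118.1  37.2] 16.2 ([0.001, 0.0, -0.246], [-0.805, 0.761, 0.002])
[ 52.6 110.2  36.9] 15.8 ([0.001, 0.0, -0.186], [-1.047, 0.769, 0.002])
[ 42.4 102.3  36.6] 15.4 ([0.001, 0.0, -0.126], [-1.29, 0.777, 0.002])
[32.2 94.4 36.3] 15.3 ([0.001, 0.0, -0.066], [-1.532, 0.785, 0.002])
[22.  86.5 36. ] 13.8 ([0.001, 0.0, -0.006], [-1.775, 0.793, 0.002])
```

Request:
step_arm --commands '[{"angular":[0,0,-0.05],"slide":[-0.11,0.13,0],"gripper":1},{"angular":[0,0,-0.1],"slide":[-0.2,0.25,0],"gripper":1},{"angular":[0,0,-0.15],"slide":[-0.29,0.38,0],"gripper":1},{"angular":[0,0,-0.2],"slide":[-0.38,0.5,0],"gripper":1},{"angular":[0,0,-0.25],"slide":[-0.47,0.63,0],"gripper":1},{"angular":[0,0,-0.3],"slide":[-0.56,0.75,0],"gripper":1},{"angular":[0,0,-0.25],"slide":[-0.8,0.76,0],"gripper":1},{"angular":[0,0,-0.19],"slide":[-1.05,0.77,0],"gripper":1},{"angular":[0,0,-0.13],"slide":[-1.29,0.78,0],"gripper":1},{"angular":[0,0,-0.07],"slide":[-1.53,0.785,0],"gripper":1},{"angular":[0,0,0],"slide":[-1.77,0.79,0],"gripper":1},{"angular":[0,0,0],"slide":[-1.77,0.79,0],"gripper":1}]'

```text
time: 8.45
ee_pos: [0.5784, 0.2103, 0.2046]
eef_rot: [[0.783, 0.566, 0.258], [-0.209, -0.152, 0.966], [0.586, -0.81, -0.001]]
contact_force: [0.9, 0.0, -3.4]
gripper_width: 0.0228
```

Run:
```python
from foot import *
from plan2 import path,clear
grab('scene','scene5');grab('top','top5')
for n,a in(('scene',(200,340,330,470)),('top',(110,250,150,290))):
    p=cv2.imread(f'pics/{n}5.png');cv2.imwrite(f'pics/{n}5c.png',cv2.resize(p[a[0]-60:a[1],a[2]:a[3]+40],None,fx=2.9,fy=2.9))
s=state();print(s['time'],s['ee_pos'],s['contact_force'],s['gripper_width'])
chk('top5',None)
W=[(22,86.5,36),(11.3,50.6,11),(8,18,0)]
for q in path(W,6): print(q.round(1),round(clear(q),1),cmd(*tcp(q),s))
```

```text
8.55 [0.5795364  0.21015025 0.20597889] [ 0.06698151 -0.97784369 -3.16379996] 0.023172101235892816
493 min/max [[-0.0669, -0.0261, 0.0081], [0.0124, 0.0221, 0.0194]]
plane slopes deg [0.05060712 0.59106815] 0.013257295203686273
((-0.02740824967622757, -0.0025384407490491867), (0.08213326334953308, 0.04975398629903793), 2.119478464126587)
box frame [[-0.0402, -0.0259, 0.0573], [-0.0166, -0.0117, 0.0754], [0.0262, 0.0222, 0.108]]
[22.  86.5 36. ] 13.8 ([-0.005, 0.003, -0.001], [-0.007, 0.009, -0.002])
[20.2 80.5 31.8] 14.5 ([-0.004, 0.003, 0.833], [0.108, 0.092, -0.002])
[18.4 74.5 27.7] 14.2 ([-0.004, 0.003, 1.666], [0.221, 0.191, -0.002])
[16.6 68.6 23.5] 15.5 ([-0.004, 0.004, 2.499], [0.332, 0.306, -0.002])
[14.9 62.6 19.3] 16.7 ([-0.004, 0.004, 3.333], [0.44, 0.436, -0.002])
[13.1 56.6 15.2] 18.1 ([-0.004, 0.004, 4.166], [0.543, 0.58, -0.002])
[11.3 50.6 11. ] 19.7 ([-0.004, 0.004, 4.999], [0.64, 0.739, -0.002])
[10.6 44.1  8.8] 19.3 ([-0.004, 0.004, 5.439], [0.655, 0.887, -0.002])
[10.  37.6  6.6] 16.9 ([-0.004, 0.004, 5.879], [0.667, 1.038, -0.002])
[ 9.3 31.   4.4] 14.6 ([-0.004, 0.004, 6.319], [0.677, 1.193, -0.002])
[ 8.7 24.5  2.2] 12.3 ([-0.004, 0.004, 6.759], [0.684, 1.352, -0.003])
[ 8. 18.  0.] 10.0 ([-0.003, 0.004, 7.199], [0.69, 1.514, -0.003])
```

View pics/scene5c.png

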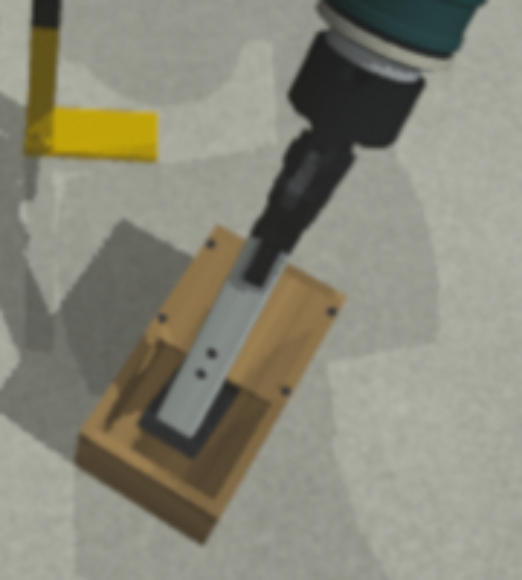

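View pics/top5c.png

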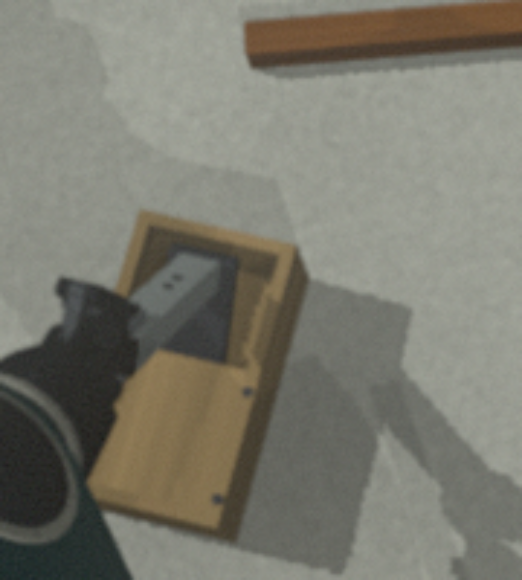

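The toe is under the cover without touching and the foot is centred. I'll rotate upright while lowering.

Request:
step_arm --commands '[{"angular":[0,0,0.4],"slide":[0.05,0.05,0],"gripper":1},{"angular":[0,0,0.83],"slide":[0.11,0.09,0],"gripper":1},{"angular":[0,0,1.67],"slide":[0.22,0.19,0],"gripper":1},{"angular":[0,0,2.5],"slide":[0.33,0.31,0],"gripper":1},{"angular":[0,0,3.33],"slide":[0.44,0.44,0],"gripper":1},{"angular":[0,0,4.17],"slide":[0.54,0.58,0],"gripper":1},{"angular":[0,0,5.0],"slide":[0.64,0.74,0],"gripper":1},{"angular":[0,0,5.6],"slide":[0.66,0.94,0],"gripper":1},{"angular":[0,0,6.32],"slide":[0.68,1.19,0],"gripper":1},{"angular":[0,0,6.76],"slide":[0.685,1.35,0],"gripper":1},{"angular":[0,0,7.1],"slide":[0.69,1.47,0],"gripper":1},{"angular":[0,0,7.2],"slide":[0.69,1.51,0],"gripper":1}]'

```text
time: 9.75
ee_pos: [0.6501, 0.191, 0.1646]
eef_rot: [[0.966, -0.001, 0.259], [-0.259, -0.0, 0.966], [-0.001, -1.0, -0.0]]
contact_force: [-0.6, 0.1, -3.4]
gripper_width: 0.023
```

Run:
```python
from foot import *
grab('top','top6')
p=cv2.imread('pics/top6.png');cv2.imwrite('pics/top6c.png',cv2.resize(p[100:260,140:300],None,fx=3.5,fy=3.5))
s=state();print(s['time'],s['ee_pos'],s['contact_force'],s['gripper_width'])
chk('top6',None)
for z in(18,12,8,6): print(z,cmd(*tcp((8,z,0)),s))
```

```text
9.8 [0.64992407 0.19110785 0.16457977] [ 0.38529512  0.05937305 -3.54134649] 0.023269352083278703Traceback (most recent call last):
  File "<stdin>", line 5, in <module>
  File "foot.py", line 9, in chk
    P=L[m]; print(len(P),'min/max',np.percentile(P,[1,99],axis=0).round(4).tolist())
                                   ~~~~~~~~~~~~~^^^^^^^^^^^^^^^^^
    return _quantile_unchecked(
        a, q, axis, out, overwrite_input, method, keepdims, weights)
    return _ureduce(a,
                    func=_quantile_ureduce_func,
    ...<5 lines>...
                    overwrite_input=overwrite_input,
                    method=method)
    r = func(a, **kwargs)
    result = _quantile(arr,
                       quantiles=q,
    ...<2 lines>...
                       out=out,
                       weights=wgt)
    slices_having_nans = np.isnan(arr[-1, ...])
                                  ~~~^^^^^^^^^
IndexError: index -1 is out of bounds for axis 0 with size 0
```

View pics/top6c.png

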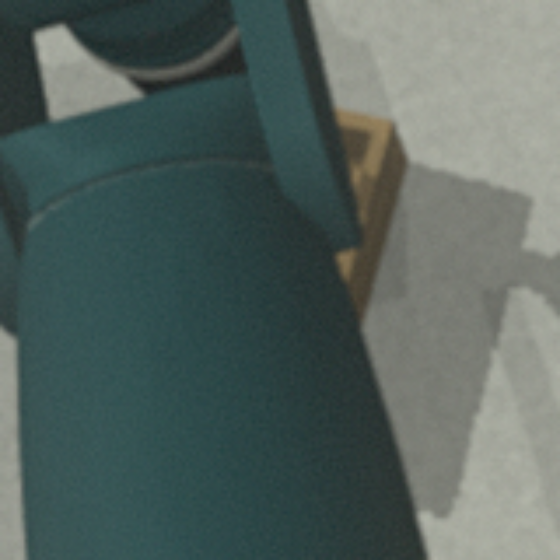

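The top camera is blocked by the arm, but forces show only the post's weight, so nothing is touching. Lowering slowly now, watching the force.

Request:
step_arm --commands '[{"angular":[0,0,0],"slide":[0,0.04,0],"gripper":1},{"angular":[0,0,0],"slide":[0,0.08,0],"gripper":1},{"angular":[0,0,0],"slide":[0,0.11,0],"gripper":1},{"angular":[0,0,0],"slide":[0,0.14,0],"gripper":1},{"angular":[0,0,0],"slide":[0,0.16,0],"gripper":1},{"angular":[0,0,0],"slide":[0,0.16,0],"gripper":1}]'

```text
time: 10.4
ee_pos: [0.6498, 0.1911, 0.1565]
eef_rot: [[0.966, -0.001, 0.259], [-0.259, -0.0, 0.966], [-0.001, -1.0, -0.0]]
contact_force: [0.2, -0.6, -3.2]
gripper_width: 0.0231
```

Request:
step_arm --commands '[{"angular":[0,0,0],"slide":[0,0.015,0],"gripper":1},{"angular":[0,0,0],"slide":[0,0.03,0],"gripper":1},{"angular":[0,0,0],"slide":[0,0.03,0],"gripper":1}]'

```text
time: 10.7
ee_pos: [0.6499, 0.1912, 0.1552]
eef_rot: [[0.966, -0.001, 0.259], [-0.259, 0.0, 0.966], [-0.001, -1.0, -0.0]]
contact_force: [-0.2, 0.3, -1.1]
gripper_width: 0.0232
```

Request:
step_arm --commands '[{"angular":[0,0,0],"slide":[0,0.01,0],"gripper":1},{"angular":[0,0,0],"slide":[0,0.02,0],"gripper":1},{"angular":[0,0,0],"slide":[0,0.02,0],"gripper":1}]'

```text
time: 11.0
ee_pos: [0.6501, 0.1913, 0.1552]
eef_rot: [[0.966, 0.0, 0.259], [-0.259, 0.0, 0.966], [0.0, -1.0, 0.0]]
contact_force: [-2.8, -1.0, 5.1]
gripper_width: 0.0232
```

Run:
```python
from foot import *
grab('scene','scene7')
p=cv2.imread('pics/scene7.png');cv2.imwrite('pics/scene7c.png',cv2.resize(p[150:340,310:500],None,fx=3.1,fy=3.1))
s=state();print(s['time'],s['ee_pos'],s['contact_force'],s['moment'],s['gripper_width'])
```

```text
11.05 [0.6500401  0.19129396 0.15521846] [-2.45181788 -0.02942625  5.29929923] [-0.12805526  0.66176561 -0.00569979] 0.023229654998630427
```

View pics/scene7c.png

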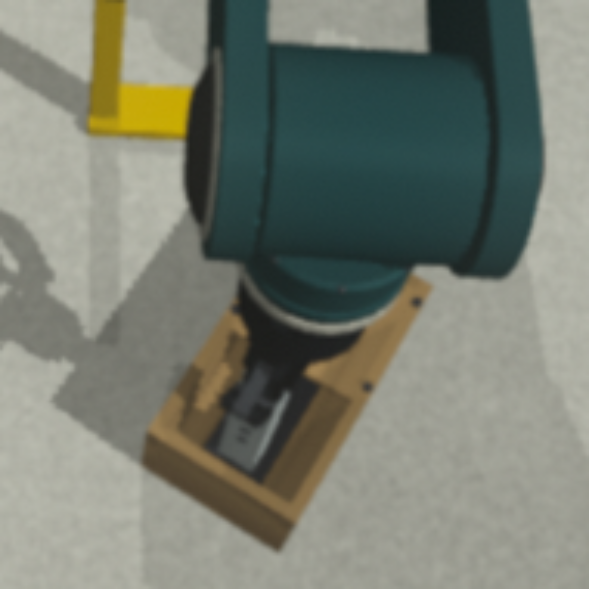

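The foot is on the floor: force +5 N up, and the TCP height matches the expected 8 mm floor. Releasing.

Request:
step_arm --commands '[{"angular":[0,0,0],"slide":[0,0,0],"gripper":0.3},{"angular":[0,0,0],"slide":[0,0,0],"gripper":0.2},{"angular":[0,0,0],"slide":[0,0,0],"gripper":0},{"angular":[0,0,0],"slide":[0,0,0],"gripper":-0.4},{"angular":[0,0,0],"slide":[0,0,0],"gripper":-1},{"angular":[0,0,0],"slide":[0,0,0],"gripper":-1},{"angular":[0,0,0],"slide":[0,0,0],"gripper":-1},{"angular":[0,0,0],"slide":[0,0,0],"gripper":-1}]' --newtons 20

```text
time: 11.85
ee_pos: [0.65, 0.1913, 0.1552]
eef_rot: [[0.966, 0.0, 0.259], [-0.259, 0.0, 0.966], [0.0, -1.0, 0.0]]
contact_force: [-0.0, -0.0, 0.3]
gripper_width: 0.0853
```

Request:
step_arm --commands '[{"angular":[0,0,0],"slide":[0,-0.1,0],"gripper":-1},{"angular":[0,0,0],"slide":[0,-0.3,0],"gripper":-1},{"angular":[0,0,0],"slide":[0,-0.7,0],"gripper":-1},{"angular":[0,0,0],"slide":[0,-1.3,0],"gripper":-1},{"angular":[0,0,0],"slide":[0,-2.0,0],"gripper":-1},{"angular":[0,0,0],"slide":[0,-2.8,0],"gripper":-1},{"angular":[0,0,0],"slide":[0,-3.4,0],"gripper":-1},{"angular":[0,0,0],"slide":[0,-3.6,0],"gripper":-1},{"angular":[0,0,0],"slide":[0,-3.6,0],"gripper":-1}]'

```text
time: 12.75
ee_pos: [0.6502, 0.1913, 0.3373]
eef_rot: [[0.966, 0.003, 0.259], [-0.259, 0.001, 0.966], [0.003, -1.0, 0.002]]
contact_force: [0.7, -0.3, -0.8]
gripper_width: 0.0853
```

Request:
step_arm --commands '[{"angular":[0,0,0],"slide":[-0.2,0,0.3],"gripper":-1},{"angular":[0,0,0],"slide":[-0.5,0,0.9],"gripper":-1},{"angular":[0,0,0],"slide":[-0.9,0,1.6],"gripper":-1},{"angular":[0,0,0],"slide":[-1.4,0,2.4],"gripper":-1},{"angular":[0,0,0],"slide":[-1.9,0,3.2],"gripper":-1},{"angular":[0,0,0],"slide":[-2.4,0,4.0],"gripper":-1},{"angular":[0,0,0],"slide":[-2.8,0,4.8],"gripper":-1},{"angular":[0,0,0],"slide":[-3.2,0,5.4],"gripper":-1},{"angular":[0,0,0],"slide":[-3.4,0,5.8],"gripper":-1},{"angular":[0,0,0],"slide":[-3.5,0,6.0],"gripper":-1},{"angular":[0,0,0],"slide":[-3.5,0,6.0],"gripper":-1}]'

```text
time: 13.85
ee_pos: [0.558, 0.5275, 0.3357]
eef_rot: [[0.966, 0.002, 0.257], [-0.257, -0.0, 0.966], [0.002, -1.0, 0.0]]
contact_force: [-0.6, -0.4, 0.3]
gripper_width: 0.0852
```

Run:
```python
from go import *
grab('scene','scene8');grab('top','top8')
s=state();print(s['time'],s['ee_pos'],s['contact_force'])
C=cloud('top',np.load('pics/top8.npy'));D=C-BO
c,sn=np.cos(BY),np.sin(BY);D=D@np.array([[c,-sn,0],[sn,c,0],[0,0,1]])
m=(C[:,:,2]>.188)&(C[:,:,2]<.21)&(abs(D[:,:,0])<.05)&(abs(D[:,:,1])<.05)
P=D[m];print('cap',len(P),np.median(P,0),cv2.minAreaRect(P[:,:2].astype(np.float32)))
m=(abs(C[:,:,2]-.022)<.006)&(abs(D[:,:,0])<.05)&(abs(D[:,:,1])<.05)
P=D[m];print('foot',len(P),np.percentile(P,[2,50,98],axis=0).round(4).tolist())
for nm,u,v in(('b',405,131),('disc',463,188)):
    w=C[v-3:v+4,u-3:u+4].reshape(-1,3); print(nm,np.nanmedian(w,0))
```

```text
13.95 [0.55890808 0.52574636 0.33679869] [ 0.13371771 -0.38363628  0.31278301]
cap 219 [ 0.00601746 -0.00224019  0.19732057] ((0.006858468521386385, -0.0012669293209910393), (0.024538345634937286, 0.030327083542943), 0.349281370639801)
foot 424 [[-0.0321, -0.0262, 0.0173], [-0.0124, -0.0058, 0.0218], [0.0455, 0.0243, 0.0267]]
b [ 0.66689512 -0.19788869  0.10898991]
disc [ 0.52526246 -0.28492073  0.18924875]
```

View pics/scene8.png

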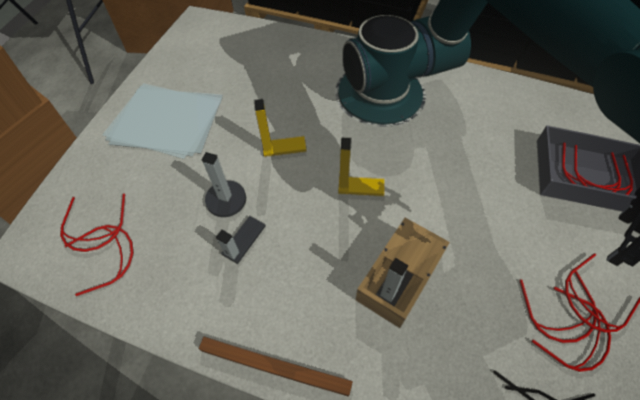

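View pics/top8.png

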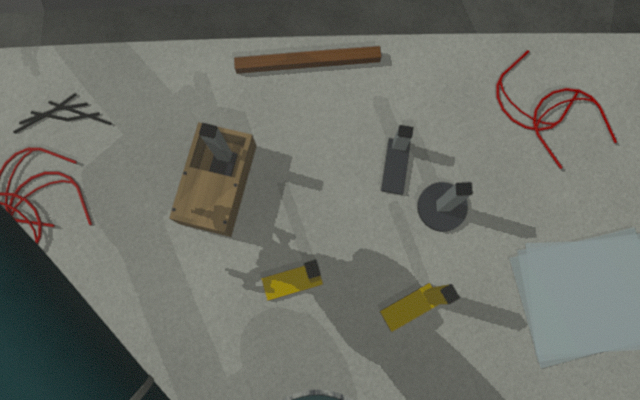

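The post stands upright in the opening, with its cap at (398,266) in the scene view and (208,131) in the top view. Cap height is 0.197 m against 0.198 expected. The other posts haven't moved and the gripper is clear, so I'm handing in.

```bash
python3 -c "
from plant import *
print(close_job())"
```

```text
the job is handed in; nothing more can be done
None
```

The tall post is standing upright on the box floor with its long foot under the half cover. I handed the job in at about 14 s of the 46 s allowed.

- **What I did:** I gripped the post near its top and lifted it clear. I tilted it 36–37.5° and fed the toe in under the cover without contact, then turned it upright while lowering. I set it down on the floor with about 5 N, opened the fingers and backed away.
- **Post position:** the cap is 197 mm above the table (198 expected) and within about 1° of square to the box. It sits about 6 mm to +x and 2 mm to -y of the opening's centre.
- **Other posts:** the short post and the disc post read within 1 mm of where they started, and the yellow look-alikes look unmoved.
- **Gripper:** it is well clear of everything and reads no contact force.
- **Checks that did not work:**
  - The last foot measurement before set-down failed because the arm blocked the top camera. I relied on the force reading and the tool height instead.
  - The final depth check of the foot's outline also picked up points beyond the foot, so it only confirms the foot is level with the floor.

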